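# Move the battery pack from the charger to the particle counter

### The job

The battery pack is latched in the charger on the bench. Press the charger's catch pad down so that the pack springs loose, slide the pack back off its rail, carry it over and slide it, the same end first, onto the rail of the white particle counter, fully home until that catch clicks up and holds it. Press and push gently (never hard against a stop), then let go; leave the label roll, wash bottle and screwdriver alone.

Things in the scene. Friction and masses are not known exactly. Their poses are not given: they have to be found in the camera images.
- pack: Battery pack: grey block 62 (x) x 42 (y) x 46 mm high on a black foot 64 x 56 x 8 mm (54 mm high in all, 3 mm ridge on top near the leading end), 0.26 to 0.44 kg. Origin: centre of the foot's underside, z up, +x the leading end that enters a rail first. Under the foot a cross notch, x=-14 to +2 mm, takes the catch. The foot has 1.5 mm play each side and 2 mm in height in a rail. Grip it across its 42 mm sides.
- charger: Charger fixed to the bench, black base 84 mm wide, grey rail, black box 50 mm high from x=78 mm on. Origin: bench level, on the rail's centreline; +x is the sliding-in direction, z up, the mouth faces -x. The pack starts latched here: its origin at x=-18, z=12 mm. When the catch is pressed, a spring ejector (6 to 7 N) pushes it back 20 mm, to x=-38 mm, where it stays.
- charger_mouth (a point): Start of the charger's lips, 45 mm before the charger's origin along -x, centreline, on the rail floor (12 mm above the bench). From here in (61 mm long) the pack's foot is under two lips, so the pack cannot be lifted until its origin is 33 mm before this point. The lips are 46 mm apart, their tops 26 mm above the bench. Before the mouth lies an open apron, 70 mm long, same floor. Draw it out level, lightly.
- charger_pad (a point): Centre of the top of the charger's black catch pad (26 mm along x, 36 mm along y, 52 mm above the bench when up), 45 mm beyond the charger's origin along +x. Press it straight down with closed fingers.
- charger_catch (a joint): How far the charger's catch is pressed down, m: 0 up, 0.007 at the bottom; lets the pack go from about 0.005. It takes some 4 to 9 N to press down, then bottoms hard; more than 45 N is too hard. Springs up when let go.
- dock: Airborne particle counter fixed to the bench: white case 100 x 120 x 50 mm (from x=79 mm on) with dark display and steel funnel, before it a white base with a steel rail like the charger's. Origin: bench level, on the rail's centreline; +x is the sliding-in direction, z up. Stop, ejector and catch sit on a slide set differently each time, not measured: a latched pack's origin is at x=-35 to -1 mm, z=12 mm.
- dock_mouth (a point): Start of the counter's lips, 45 mm before the dock's origin along -x, centreline, on the rail floor (12 mm above the bench). Lips 61 mm long, 46 mm apart, undersides 10 mm above the floor, tops 26 mm above the bench. Before it an open apron, 70 mm long, same floor, with 8 mm high guide walls closing from 77 to 59 mm apart; the pack can be set down there with its origin 37 to 40 mm before this point.
- dock_catch (a joint): How far the counter's catch is down, m: 0 up (also with no pack over it), 0.005 with the foot riding over it, 0 again when clicked into the notch. Push felt: up to 6 N of catch ramp some 35 to 25 mm before home, 6 to 7 N of ejector over the last 20 mm, a small drop at the click, the hard stop 2.5 mm on. A push of 18 to 20 N means the stop is met; above 40 N is forced. Let go, it springs back onto the catch.
- label_roll: Bystander: black label roll, a ring 64 mm across and 35 mm high, standing flat between the two stations. Origin: centre of its underside.
- wash_bottle: Bystander: white wash bottle with blue cap, 52 mm across, 130 mm high, upright between the stations. Origin: centre of its underside.
- screwdriver: Bystander: screwdriver lying on the bench to the robot's left, along its own x. Origin: middle of its underside.
Things that resemble listed ones, but are neither listed nor needed, are in the scene too. What is meant by the pack is not blue, and is the smaller of those in its own colour.

How it is judged:
On the way, in this order (a step that is already met when the one before it is completed fails the run):
1. the charger's catch is pressed down and the pack has sprung back (value of joint charger_catch above 0.004 m and x of pack in the frame of charger below -0.026 m), for 0.05 s.
2. the pack is off the charger's rail (horizontal distance between pack and charger above 0.12 m), for 0.1 s.
3. the pack's foot is in the particle counter's rail (x of pack in the frame of dock between -0.07 and 0.006 m and y of pack in the frame of dock between -0.006 and 0.006 m and z of pack in the frame of dock below 0.017 m), for 0.05 s.
At the end, for the whole second after the job is handed in: The pack rests in the particle counter's rail, its origin from 37 mm before to 3 mm beyond the dock's origin along x, within 4 mm of the centreline and of the floor, level and in line (0.08 rad), at rest, and the counter's catch is up again (less than 1.5 mm down) in the pack's notch (x of pack in the frame of dock between -0.037 and 0.003 m and y of pack in the frame of dock between -0.004 and 0.004 m and z of pack in the frame of dock below 0.016 m and value of joint dock_catch below 0.0015 m and angle between the x axis of pack and the x axis of dock, either way round below 0.08 rad and angle between pack's own z axis and vertical below 0.08 rad and linear speed of pack below 0.02 m/s); the robot touches nothing.
It fails at once if the pack is forced against the charger's rail or catch (more than 60 N) (contact force between pack and charger above 60 N).
It fails at once if the pack is forced in the particle counter's rail (over 40 N, past the mouth) or banged down on it (over 80 N) ((contact force between pack and dock above 40 N and x of pack in the frame of dock above -0.07 m) or contact force between pack and dock above 80 N).
It fails at once if the charger or the particle counter is pressed by the arm with more than 45 N (contact force between the arm and charger above 45 N or contact force between the arm and dock above 45 N).
It fails at once if the label roll, the wash bottle or the screwdriver is moved more than 20 mm (distance of any of label_roll, wash_bottle, screwdriver from where it was at the start of the episode above 0.02 m).
It also fails if it takes over 62 s, if anything falls off the work surface, if the arm or the gripper's body presses on something with over 40 N, if the wrist force passes 120 N, or if a joint passes its speed limit or range.

### The arm

A 6-joint arm with a two-finger parallel gripper is mounted at the origin on the work surface. World frame = base frame: x ahead of the robot, y to its left, z up, the work surface at z = 0. Lengths are in m, angles in rad, forces in N, time in s.
With the tool pointing down it reaches from about 0.225 to 0.725 m from the base axis. Payload 3.1 kg.
Tool frame: the origin (TCP) lies midway between the tips of the shut fingers; the grasp point (between the pads) lies 19 mm behind it; y points along the fingers, z is the direction in which the jaws open and shut, and the axes are right-handed (so a half turn about y gives the same grasp; the last joint's range is limited). The gripper opens to 85 mm and grips with 20 to 120 N. Pads are 22 mm wide; open, the fingers measure 114 mm over their backs; the gripper's body (76 mm by 85 mm) begins 54 mm behind the grasp point. The pads swing forward as they close: fully open they stand 13 mm farther back than shut.
Start: joints at [1.096, 0.048, 0.099, 1.622, 0, 1.443], TCP at [0.178, 0.494, 0.195] pointing down, gripper open.
Joint ranges: [-2.91, 2.91], [-0.99, 1.94], [-1.21, 1.42], [-2.12, 2.29], [-1.49, 1.47], [-3.14, 3.14]. Speed limits (rad/s): [2.79, 2.79, 3.14, 3.14, 3.14, 3.14].

### API

Orientations are given as a unit quaternion [w, x, y, z].
In Python, from station import robot gives the robot as it stands. The module is installed in compiled form; this text tells all that it offers.
- The arm moves only by the shell command python3 -m jog 'ROWS' [OPENING] [FORCE]. ROWS is JSON, a list of rows, each a list of 4 numbers: the shift along the world's x, y, z in mm, then the turn about the world's z in degrees. A call has 1 to 12 rows; each row is the pose to reach, as a shift and turn from the pose commanded when the call began; what a row does not reach only later rows make up. A row lasts 1/12 s, in which the tool goes at most 41.7 mm and 7.16 degrees, less where a joint would pass 70% of its speed; a pose out of reach is approached as far as the arm can. A call with a gripper value outside its range is refused whole. OPENING is the closure, from 0 (fully open) to 1 (shut), set as the call begins (- or left out, the last holds). The fingers move at their own pace and stop on an object; FORCE is the grip in N (left out, the last holds). Time passes only in rows, so rows that repeat a pose let the fingers close. It gives the time, the measured TCP pose, the force and the opening at its end, in the units of the state.
- robot.sense(): the state, without advancing time (a new reading comes with each control period).
- robot.grab_frame(name): name is "scene" or "top" or "wrist"; returns a dict with "pixels" (420x560x3 uint8, red, green, blue), "intrinsics" (3x3 intrinsics, pixels), "T" (4x4, takes a point from camera to world coordinates); the wrist camera has in their place "tool_from_camera" (4x4, takes a point from camera to tool coordinates, whose origin is the TCP and whose axes are the tool frame's). Camera axes: x right, y down, z forward; pixel columns grow to the right and rows downward; lengths in m; the calibration is good to about 2 mm. A picture is of the moment at which its call begins: read the wrist's pose just before it. There is no depth.
- robot.hand_in(): hands the job in, once; it reports no verdict.
Trained networks look in a picture, given as the dict that the camera call returned (one of the last four; its "shot" number tells which), for a name from the list of things; names that differ only in an ending like _2 or _b are one class to them, and where a whole thing is asked for, a point or a joint stands for the part that bears it (a point fixed in the world has none). Each returns a list of dicts, best first, with "score" (0 to 1); they miss things now and then, are a little off and sometimes report something else, mostly with a low value. They report only what shows in the picture. A call takes as long as a camera call. They do not tell look-alikes from the thing itself.
- robot.masks_of(picture, target): "pixels" (420x560 bool, what is visible of it) and "position" ([column, row] in pixels, amid what is visible of it).
The state is a dict: "t": time; "joint_pos": joint angles; "qd": joint speeds; "tau": joint torques, N m; "eef_pos": TCP position; "tcp_rot": TCP orientation; "contact_force": force on the tool from outside, world axes, zero at the start; "wrist_torque": the same for the moment, N m; "finger_gap": opening from 0.0 (shut) to 1.0 (fully open).
Only numpy, scipy, OpenCV 4.12 (cv2) and the standard library are available. Lean on these libraries where they do the work, as an engineer would, in place of code of your own. Each camera call takes 0.05 s, during which the arm holds its last target. There are 200 camera calls.

## Working session

There is one attempt and no reset: what is moved stays moved. The work goes in short steps, Python scripts to look and compute and a shell command to move; the robot and the scene stay as the last step left them, time stands still between calls to the robot, and variables do not carry over. Pictures are saved under pics/ and viewed, about 8 in all and at most 12, crops included, and the job is handed in when it is done.

```bash
mkdir -p pics
cat > h.py <<'E'
import numpy as np, cv2
from station import robot
def save(f,name,box=None,s=1):
    p=f["pixels"][:,:,::-1]
    if box: p=p[box[1]:box[3],box[0]:box[2]]
    cv2.imwrite("pics/"+name,cv2.resize(np.ascontiguousarray(p),None,fx=s,fy=s,interpolation=cv2.INTER_CUBIC))
def ray(f,uv,z,T=None):
    T=f["T"] if T is None else T; K=f["intrinsics"]
    d=T[:3,:3]@np.linalg.solve(K,[uv[0],uv[1],1.]); o=T[:3,3]
    return o+d*(z-o[2])/d[2]
def proj(f,p,T=None):
    T=f["T"] if T is None else T
    q=np.linalg.inv(T)@np.r_[p,1]; q=f["intrinsics"]@q[:3]; return q[:2]/q[2]
def R(q):
    w,x,y,z=q
    from scipy.spatial.transform import Rotation as Q
    return Q.from_quat([x,y,z,w]).as_matrix()
def wrist():
    s=robot.sense(); f=robot.grab_frame("wrist")
    T=np.eye(4); T[:3,:3]=R(s["tcp_rot"]); T[:3,3]=s["eef_pos"]
    f["T"]=T@np.array(f["tool_from_camera"]); return f
E
python3 - <<'E'
from h import *
a=robot.grab_frame("scene"); b=robot.grab_frame("top")
cv2.imwrite("pics/a.png",np.vstack([cv2.resize(a["pixels"],(400,300)),cv2.resize(b["pixels"],(400,300))])[:,:,::-1])
save(b,"top.png",None,1.42); save(a,"scene.png",None,1.42)
for n in ["pack","charger","dock","label_roll","wash_bottle","screwdriver"]:
    for f,nm in ((a,"scene"),(b,"top")):
        for m in robot.masks_of(f,n)[:4]:
            print(n,nm,round(m["score"],2),np.round(m["position"]),m["pixels"].sum(),np.round(ray(f,m["position"],0.03),3))
print(b["T"],b["intrinsics"]); print(robot.sense())
E
```

```text
pack scene 0.95 [288. 129.] 1416 [0.361 0.249 0.03 ]
pack scene 0.73 [332. 181.] 845 [0.548 0.22  0.03 ]
pack scene 0.59 [456. 222.] 2889 [0.773 0.341 0.03 ]
pack top 0.97 [219. 201.] 805 [0.569 0.218 0.03 ]
pack top 0.72 [199. 307.] 1833 [0.351 0.256 0.03 ]
pack top 0.71 [169. 107.] 1783 [0.778 0.329 0.03 ]
charger scene 0.8 [345. 214.] 3581 [0.63  0.182 0.03 ]
charger top 0.6 [228. 182.] 3877 [0.609 0.2   0.03 ]
dock scene 0.85 [175. 345.] 10693 [ 0.66  -0.203  0.03 ]
dock top 0.96 [404. 170.] 6455 [ 0.632 -0.18   0.03 ]
label_roll scene 0.65 [221. 203.] 885 [0.46  0.002 0.03 ]
label_roll top 0.61 [320. 253.] 719 [0.457 0.006 0.03 ]
wash_bottle scene 0.9 [274. 260.] 1363 [0.629 0.008 0.03 ]
wash_bottle top 0.81 [324. 165.] 702 [ 0.646 -0.006  0.03 ]
screwdriver scene 0.78 [381. 135.] 459 [0.51 0.41 0.03]
screwdriver top 0.81 [116. 237.] 720 [0.494 0.43  0.03 ]
[[-0.00965094 -0.99045707  0.1374833   0.44341372]
 [-0.99991708  0.00838661 -0.00977257  0.09413686]
 [ 0.0085263  -0.13756621 -0.99045587  0.86611974]
 [ 0.          0.          0.          1.        ]] [[398.64154598   0.         281.03544266]
 [  0.         398.64154598 204.77321317]
 [  0.           0.           1.        ]]
{'t': 0.7, 'joint_pos': array([ 1.09617706e+00,  4.79758770e-02,  9.92480948e-02,  1.62200277e+00,
       -2.10759714e-05,  1.44297692e+00]), 'qd': array([ 0.00099376,  0.00093391,  0.00081773, -0.00090215,  0.00016235,
       -0.00036539]), 'tau': array([-1.45366048e-03, -3.38502216e+01,  3.20054412e+01,  6.75484807e-04,
       -1.07475303e-04,  5.68605600e-06]), 'eef_pos': array([0.17847573, 0.49374379, 0.19524827]), 'tcp_rot': array([ 0.69652291, -0.69648292,  0.12198473, -0.12201276]), 'contact_force': array([ 0.76016677, -0.44870267, -0.24006563]), 'wrist_torque': array([ 0.04381718,  0.01015658, -0.06082265]), 'finger_gap': 1.0026389799858866}
```

View pics/top.png

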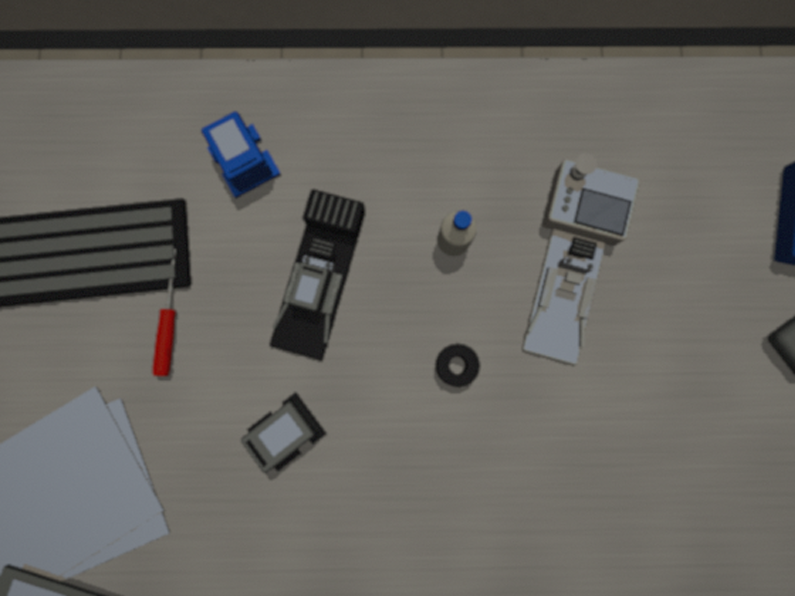

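View pics/scene.png

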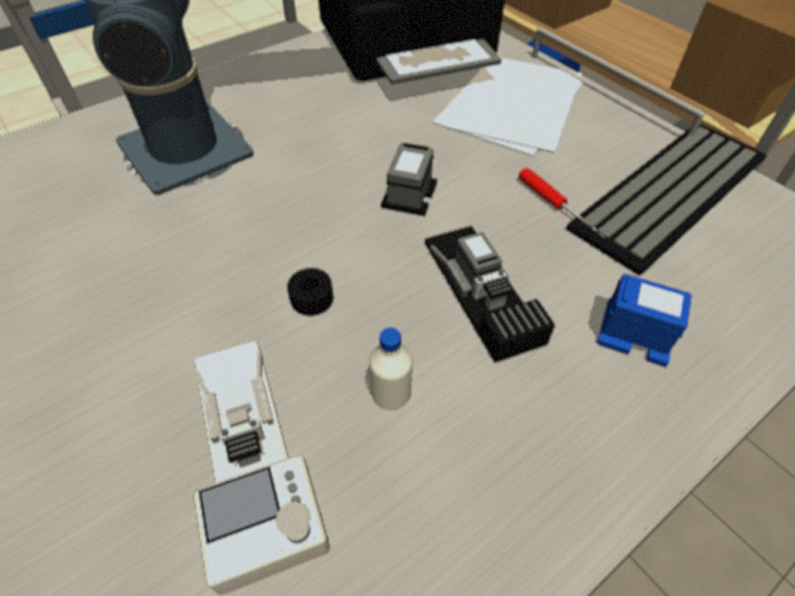

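Run:
```python
from h import *
b=robot.grab_frame("top"); save(b,"c1.png",(185,125,265,260),4.4); save(b,"c2.png",(360,125,450,260),4.4)
cv2.imwrite("pics/c.png",np.hstack([cv2.imread("pics/c1.png"),cv2.imread("pics/c2.png")]))
print(cv2.imread("pics/c.png").shape)
```

```text
(594, 748, 3)
```

View pics/c.png

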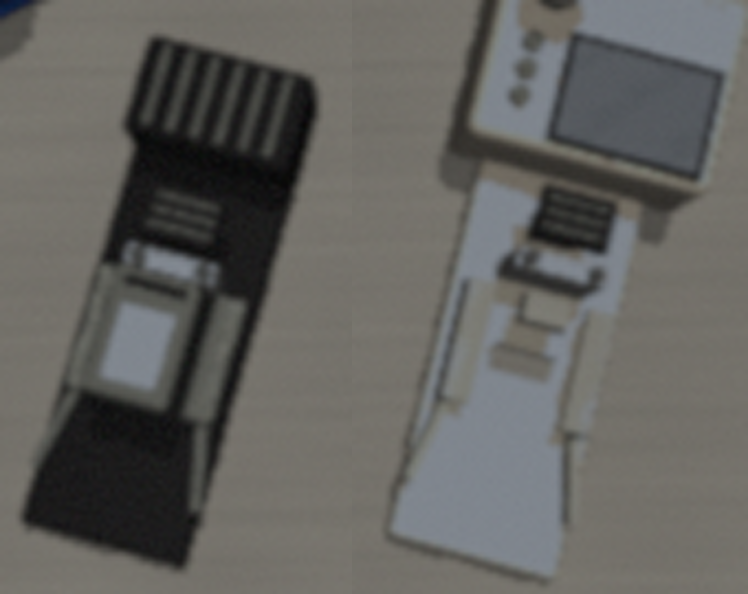

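Run:
```python
from h import *
b=robot.grab_frame("top")
def w(u,v,z,k): 
    o=185+u/4.4 if k==0 else 360+(u-352)/4.4
    return ray(b,(o,125+v/4.4),z)
def st(n,k,L,Rr,up1,up2):
    l,r=w(*L,.012,k),w(*Rr,.012,k); d=l-r
    m=(l+r)/2; perp=np.array([d[1],-d[0]])
    y0=np.degrees(np.arctan2(perp[1],perp[0]))
    e=[]
    for p,q in ((L,up1),(Rr,up2)):
        v=w(*q,.012,k)-w(*p,.012,k); e.append(np.degrees(np.arctan2(v[1],v[0])))
    print(n,"l",l,"r",r,"width",np.linalg.norm(d),"yaw front",y0,"edges",e)
    for yaw in [np.mean([y0]+e)]:
        c,s=np.cos(np.radians(yaw)),np.sin(np.radians(yaw))
        print(" yaw",yaw,"origin",m[:2]+.115*np.array([c,s]),"pad",m[:2]+.160*np.array([c,s]))
st("charger",0,(22,520),(185,568),(130,150),(285,200))
print("pad img z.052",w(183,218,.052,0)[:2],"pack top",w(140,347,.066,0)[:2])
st("dock",1,(388,535),(551,578),(478,180),(635,215))
print("lips start",(w(447,408,.026,1)+w(560,440,.026,1))[:2]/2)
```

```text
charger l [0.48100266 0.28046016 0.012     ] r [0.45717999 0.20141836 0.012     ] width 0.08255376689006719 yaw front -16.772456000754847 edges [np.float64(-15.183424447597497), np.float64(-14.850857260073216)]
 yaw -15.60224590280852 origin [0.57985381 0.21000914] pad [0.62319565 0.19790605]
pad img z.052 [0.62089635 0.19881143] pack top [0.55743638 0.21621892]
dock l [ 0.47021534 -0.09957536  0.012     ] r [ 0.44876138 -0.17782764  0.012     ] width 0.08113994818358979 yaw front -15.331712979419772 edges [np.float64(-16.479609247997804), np.float64(-16.03128834370664)]
 yaw -15.947536857041404 origin [ 0.57006244 -0.17029856] pad [ 0.61333055 -0.18266263]
lips start [ 0.5224814  -0.15426286]
```

```bash
python3 -m jog '[[444,-296,0,4.3],[444,-296,0,4.3],[444,-296,0,4.3],[444,-296,0,4.3],[444,-296,0,4.3],[444,-296,0,4.3],[444,-296,0,4.3],[444,-296,0,4.3],[444,-296,0,4.3],[444,-296,0,4.3],[444,-296,0,4.3],[444,-296,0,4.3]]' 1 20; python3 -m jog '[[0,0,0,0],[0,0,0,0],[0,0,0,0],[0,0,0,0]]'
python3 - <<'E'
from h import *
f=wrist(); save(f,"w1.png",None,1.42); np.save("w1.npy",f["T"])
s=robot.sense();print(s["eef_pos"],R(s["tcp_rot"])[:,2],s["t"],s["contact_force"],s["joint_pos"])
# predicted overlay
yaw=np.radians(-15.5);c,sn=np.cos(yaw),np.sin(yaw);o=np.array([.579,.210])
P=lambda x,y,z:np.r_[o+[c*x-sn*y,sn*x+c*y],z]
p=cv2.imread("pics/w1.png")
for q in [(.032,.018,.052),(.032,-.018,.052),(.058,.018,.052),(.058,-.018,.052),(.078,.042,.05),(.078,-.042,.05),(-.049,.021,.066),(-.049,-.021,.066)]:
    u=proj(f,P(*q))*1.42; print(q,u); cv2.circle(p,tuple(int(a) for a in u),4,(0,0,255),1)
cv2.imwrite("pics/w1.png",p)
E
```

```text
t: 1.8
eef_pos: [0.596, 0.2149, 0.1953]
tcp_rot: [0.701, -0.7, 0.096, -0.096]
contact_force: [0.3, 0.6, 1.3]
finger_gap: -0.004
t: 2.13
eef_pos: [0.5936, 0.2173, 0.1957]
tcp_rot: [0.701, -0.7, 0.095, -0.095]
contact_force: [0.1, -0.2, -0.5]
finger_gap: 0.003
[0.59357709 0.21753481 0.19605132] [2.66703205e-01 9.63778509e-01 6.20898295e-04] 2.1833 [ 0.17083686  0.55682558 -1.00523853] [2.45112241e-01 3.38193540e-01 4.34093670e-01 1.66589956e+00
 2.62385222e-04 5.15083281e-01]
(0.032, 0.018, 0.052) [416.25411444 304.53954174]
(0.032, -0.018, 0.052) [363.58795728 304.60471256]
(0.058, 0.018, 0.052) [416.12797573 340.61430407]
(0.058, -0.018, 0.052) [364.50406423 340.68088866]
(0.078, 0.042, 0.05) [449.69404222 366.30391575]
(0.078, -0.042, 0.05) [331.70367688 366.46050774]
(-0.049, 0.021, 0.066) [421.99327295 182.42326615]
(-0.049, -0.021, 0.066) [353.46303783 182.49591967]
```

View pics/w1.png

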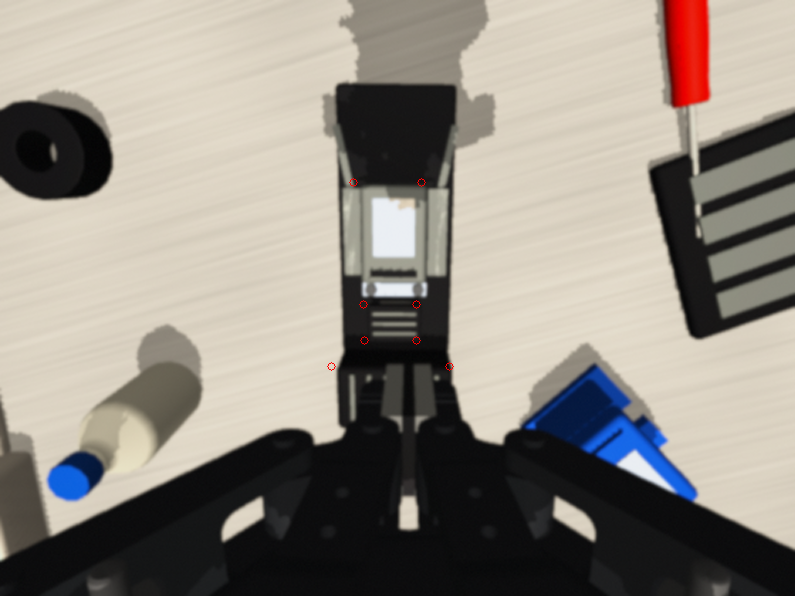

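```bash
python3 -m jog '[[30,-17,-20,0],[30,-17,-60,0],[30,-17,-95,0],[30,-17,-120,0],[30,-17,-130,0],[30,-17,-136,0],[30,-17,-136,0],[30,-17,-136,0]]'; python3 -m jog '[[0,0,-3,0],[0,0,-6,0],[0,0,-8,0],[0,0,-9,0],[0,0,-9,0],[0,0,-9,0]]'
```

```text
t: 2.85
eef_pos: [0.6254, 0.2003, 0.0617]
tcp_rot: [0.701, -0.7, 0.094, -0.097]
contact_force: [-0.2, 0.2, -0.3]
finger_gap: -0.001
t: 3.35
eef_pos: [0.6244, 0.1993, 0.0502]
tcp_rot: [-0.701, 0.701, -0.096, 0.096]
contact_force: [-0.9, -1.3, 0.5]
finger_gap: -0.0
```

```bash
python3 -m jog '[[0,0,-1,0],[0,0,-2,0],[0,0,-3,0],[0,0,-3,0],[0,0,-3,0]]';  python3 -m jog '[[0,0,-1,0],[0,0,-2,0],[0,0,-2,0],[0,0,-2,0]]'
```

```text
t: 3.77
eef_pos: [0.6244, 0.1993, 0.047]
tcp_rot: [-0.701, 0.701, -0.096, 0.096]
contact_force: [0.7, 0.5, -0.5]
finger_gap: -0.0
t: 4.1
eef_pos: [0.6243, 0.1994, 0.0451]
tcp_rot: [-0.701, 0.701, -0.096, 0.096]
contact_force: [0.7, -0.9, 0.4]
finger_gap: 0.001
```

Run:
```python
from h import *
a=robot.grab_frame("scene"); save(a,"s1.png",(290,130,420,270),4.2); b=wrist(); save(b,"s2.png",None,0.75)
x=cv2.imread("pics/s1.png"); y=cv2.imread("pics/s2.png")[:,160:410]; h=x.shape[0]
y=np.vstack([y,np.zeros((h-y.shape[0],y.shape[1],3),np.uint8)])
cv2.imwrite("pics/s.png",np.hstack([x,y]))
print(robot.sense()["contact_force"])
```

```text
[ 0.40436482 -1.17489628  0.7537799 ]
```

View pics/s.png

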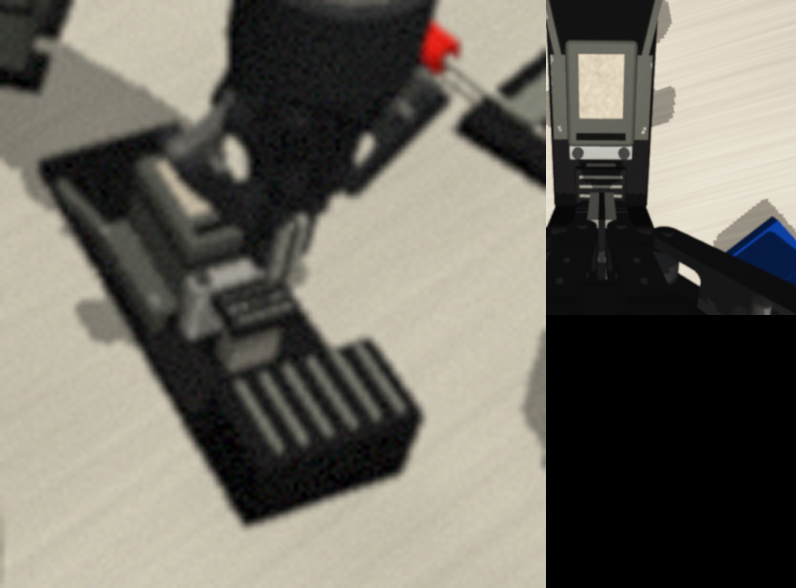

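Run:
```python
from h import *
a=robot.grab_frame("scene"); b=wrist(); t=robot.sense()["eef_pos"]; print(t)
S=lambda u:np.round((u-[290,130])*4.2); W=lambda u:np.round(u*.75-[160,0]+[546,0])
print("tcp",S(proj(a,t)),W(proj(b,t,b["T"])))
yaw=np.radians(-15.5);c,sn=np.cos(yaw),np.sin(yaw);o=np.array([.5808,.2126])
P=lambda x,y,z:np.r_[o+[c*x-sn*y,sn*x+c*y],z]
for q in [(.032,.018,.052),(.032,-.018,.052),(.058,.018,.052),(.058,-.018,.052),(.045,0,.052),(.078,.042,.05),(.078,-.042,.05),(-.115,.042,.012),(-.115,-.042,.012)]:
    print(q,S(proj(a,P(*q))),W(proj(b,P(*q))))
for uv in ((245,378),(410,345)): print(ray(a,(290+uv[0]/4.2,130+uv[1]/4.2),.05))
print("pad scene",ray(a,(290+255/4.2,130+298/4.2),.052))
print(b["tool_from_camera"])
```

```text
[0.62452498 0.19940654 0.04529595]
tcp [255. 309.] [600. 184.]
(0.032, 0.018, 0.052) [280. 267.] [627. 169.]
(0.032, -0.018, 0.052) [211. 289.] [575. 169.]
(0.058, 0.018, 0.052) [307. 307.] [626. 203.]
(0.058, -0.018, 0.052) [237. 329.] [576. 203.]
(0.045, 0, 0.052) [259. 298.] [601. 186.]
(0.078, 0.042, 0.05) [374. 326.] [657. 227.]
(0.078, -0.042, 0.05) [210. 380.] [545. 227.]
(-0.115, 0.042, 0.012) [176. 113.] [661. -49.]
(-0.115, -0.042, 0.012) [ 35. 153.] [541. -49.]
[0.65328527 0.16463025 0.05      ]
[0.6847183  0.23741808 0.05      ]
pad scene [0.62319346 0.19906714 0.052     ]
[[ 1.03862799e-03  9.65807669e-01  2.59257531e-01 -6.44463358e-02]
 [-5.57845141e-04 -2.59257071e-01  9.65808190e-01 -1.79260941e-01]
 [ 9.99999305e-01 -1.14774098e-03  2.69499464e-04  1.25281071e-03]
 [ 0.00000000e+00  0.00000000e+00  0.00000000e+00  1.00000000e+00]]
```

Run:
```python
from h import *
a=robot.grab_frame("scene"); save(a,"s3.png",(325,160,375,220),9); b=wrist(); save(b,"s4.png",(230,170,330,340),3.2)
x=cv2.imread("pics/s3.png"); y=cv2.imread("pics/s4.png"); h=max(x.shape[0],y.shape[0])
f=lambda y:np.vstack([y,np.zeros((h-y.shape[0],y.shape[1],3),np.uint8)])
x=np.hstack([f(x),f(y)]); cv2.imwrite("pics/s5.png",cv2.convertScaleAbs(x,alpha=2,beta=20)); print(x.shape)
```

```text
(544, 770, 3)
```

View pics/s5.png

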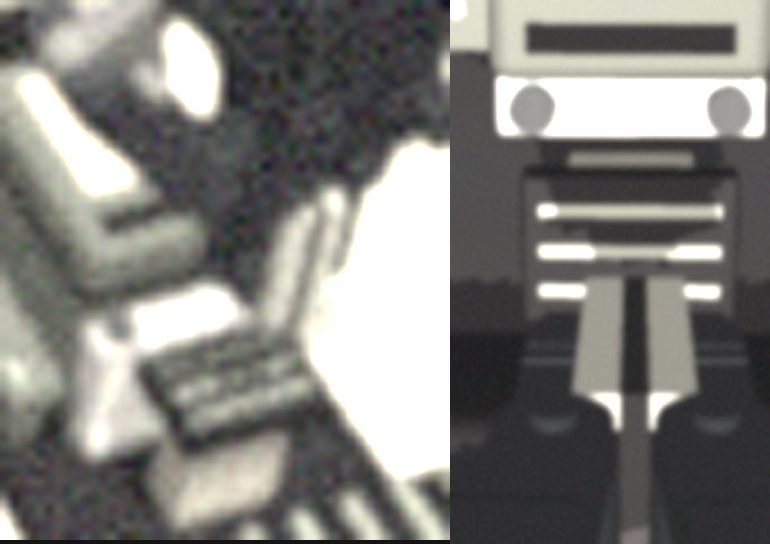

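```bash
for i in 1 2; do python3 -m jog '[[0,0,-1,0],[0,0,-2,0],[0,0,-2,0]]' | grep -E "eef|force"; done;  python3 - <<'E'
from h import *
b=wrist()
for dx in (-.011,0,.011):
  for h in (0,.01,.02):
    s=robot.sense(); p=s["eef_pos"]+R(s["tcp_rot"])@np.array([dx,-h,0]); u=proj(b,p); print(dx,h,(u-[230,170])*3.2+[450,0])
E
```

```text
eef_pos: [0.6243, 0.1993, 0.0429]
contact_force: [-0.1, -0.4, -0.0]
eef_pos: [0.6243, 0.1993, 0.0409]
contact_force: [-0.2, -0.2, -0.0]
-0.011 0 [625.87665708 180.46500954]
-0.011 0.01 [625.50016185 198.22249289]
-0.011 0.02 [625.08026916 218.02682796]
0 0 [626.05666869 241.62164299]
0 0.01 [625.69578857 262.37780767]
0 0.02 [625.29400681 285.48644587]
0.011 0 [626.23135029 300.96747154]
0.011 0.01 [625.8853171  324.53324117]
0.011 0.02 [625.50071037 350.72597111]
```

```bash
for i in 1 2 3; do python3 -m jog '[[0,0,-1,0],[0,0,-2,0],[0,0,-2,0]]' | grep -E "eef|force"; done;  python3 - <<'E'
from h import *
b=wrist();save(b,"s4.png",(230,170,330,340),3.2); a=robot.grab_frame("scene"); save(a,"s3.png",(325,160,375,220),9)
x=cv2.imread("pics/s3.png"); y=cv2.imread("pics/s4.png"); h=max(x.shape[0],y.shape[0])
f=lambda y:np.vstack([y,np.zeros((h-y.shape[0],y.shape[1],3),np.uint8)])
x=np.hstack([f(x),f(y)]); cv2.imwrite("pics/s6.png",cv2.convertScaleAbs(x,alpha=2,beta=20))
s=robot.sense(); print(s)
E
```

```text
eef_pos: [0.6243, 0.1993, 0.0389]
contact_force: [-0.0, -0.5, -0.3]
eef_pos: [0.6243, 0.1993, 0.0369]
contact_force: [-0.2, 0.6, 0.4]
eef_pos: [0.6243, 0.1993, 0.0349]
contact_force: [0.3, -0.6, -0.6]
{'t': 5.8, 'joint_pos': array([2.06772212e-01, 4.08234156e-01, 2.03560420e-01, 1.36632299e+00,
       2.30726448e-05, 4.78548557e-01]), 'qd': array([-7.44264523e-05, -2.68623751e-04, -2.66160910e-04, -1.94732862e-04,
       -8.86501984e-04,  1.48088860e-03]), 'tau': array([-1.93707790e-03, -4.69604731e+01,  3.17096114e+01,  1.88139020e-03,
       -4.46228678e-04, -1.30014664e-05]), 'eef_pos': array([0.62440773, 0.19934657, 0.03510254]), 'tcp_rot': array([-0.70057212,  0.70060437, -0.09586148,  0.09572253]), 'contact_force': array([-0.47349396, -0.21400311,  0.29837674]), 'wrist_torque': array([-0.02351334, -0.01544234,  0.03204534]), 'finger_gap': 0.00015427858168154545}
```

View pics/s6.png

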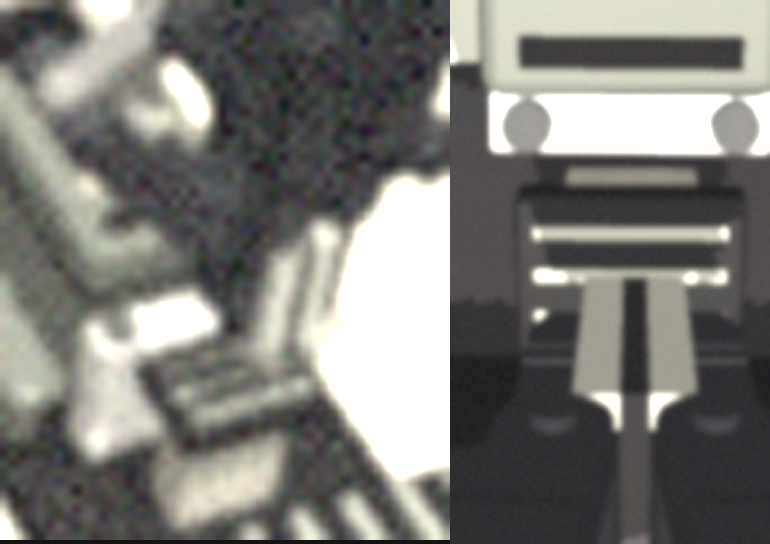

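```bash
for i in 1 2 3 4; do python3 -m jog '[[0,0,-1,0],[0,0,-1.5,0],[0,0,-1.5,0]]' | grep -E "eef|force"; done
```

```text
eef_pos: [0.6244, 0.1994, 0.0335]
contact_force: [0.5, -0.2, -0.9]
eef_pos: [0.6243, 0.1994, 0.032]
contact_force: [0.7, 0.3, 0.9]
eef_pos: [0.6243, 0.1993, 0.0305]
contact_force: [0.9, -0.3, 0.3]
eef_pos: [0.6243, 0.1993, 0.029]
contact_force: [0.1, 0.2, 0.6]
```

```bash
for i in 1 2 3 4; do python3 -m jog '[[0,0,-1,0],[0,0,-1.5,0],[0,0,-1.5,0]]' | grep -E "eef|force"; done
python3 - <<'E'
from h import *
b=wrist();save(b,"s4.png",(230,170,330,340),3.2); a=robot.grab_frame("scene"); save(a,"s3.png",(325,160,375,220),9)
x=cv2.imread("pics/s3.png"); y=cv2.imread("pics/s4.png"); h=max(x.shape[0],y.shape[0])
f=lambda y:np.vstack([y,np.zeros((h-y.shape[0],y.shape[1],3),np.uint8)])
x=np.hstack([f(x),f(y)]); cv2.imwrite("pics/s7.png",cv2.convertScaleAbs(x,alpha=2,beta=20))
E
```

```text
eef_pos: [0.6244, 0.1993, 0.0275]
contact_force: [0.6, 0.6, -1.0]
eef_pos: [0.6243, 0.1994, 0.026]
contact_force: [-0.0, 0.0, -1.0]
eef_pos: [0.6243, 0.1993, 0.0245]
contact_force: [0.7, 0.6, -0.7]
eef_pos: [0.6244, 0.1994, 0.023]
contact_force: [-0.5, -0.3, 0.6]
```

View pics/s7.png

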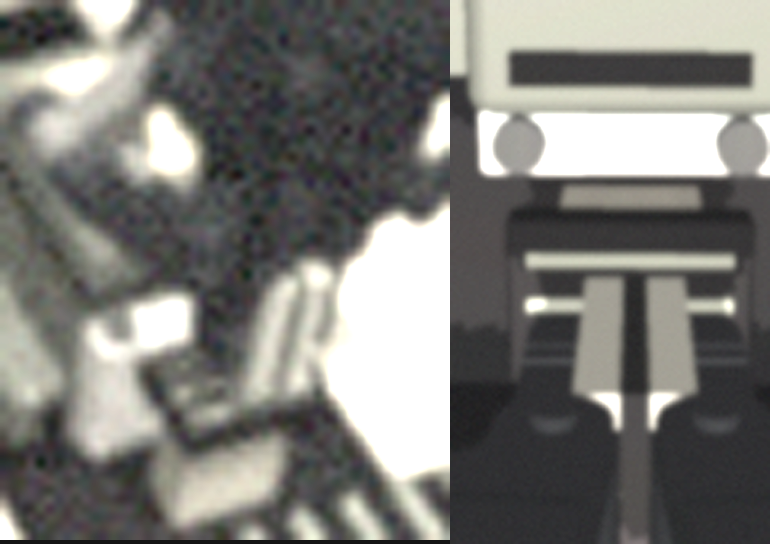

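```bash
for i in 1 2 3 4 5; do o=$(python3 -m jog '[[0,0,-1,0],[0,0,-1,0],[0,0,-1,0]]' | grep -E "eef|force"); echo $o; done
```

```text
eef_pos: [0.6244, 0.1994, 0.0221] contact_force: [-0.4, 0.8, 0.2]
eef_pos: [0.6244, 0.1994, 0.0211] contact_force: [0.2, -0.6, 0.4]
eef_pos: [0.6244, 0.1994, 0.0201] contact_force: [0.1, -0.2, 0.5]
eef_pos: [0.6244, 0.1994, 0.0191] contact_force: [-0.5, 0.4, -0.8]
eef_pos: [0.6244, 0.1994, 0.0181] contact_force: [-0.5, -0.6, 0.0]
```

```bash
for i in 1 2 3 4 5 6; do o=$(python3 -m jog '[[0,0,-1,0],[0,0,-1,0]]' | grep -E "eef|force"); echo $o; done
```

```text
eef_pos: [0.6244, 0.1994, 0.017] contact_force: [0.2, -0.4, -1.0]
eef_pos: [0.6245, 0.1994, 0.0161] contact_force: [-0.0, -0.4, 0.4]
eef_pos: [0.6246, 0.1994, 0.0159] contact_force: [-0.6, -0.9, 4.1]
eef_pos: [0.6247, 0.1994, 0.0152] contact_force: [-2.4, -0.1, 4.2]
eef_pos: [0.6247, 0.1994, 0.0143] contact_force: [-1.8, -1.0, 5.1]
eef_pos: [0.6247, 0.1994, 0.0131] contact_force: [-1.3, -0.2, 4.6]
```

```bash
for i in 1 2 3; do o=$(python3 -m jog '[[0,0,-1,0],[0,0,-1,0]]' | grep -E "eef|force"); echo $o; done; python3 -m jog '[[0,0,-0.5,0],[0,0,-0.5,0],[0,0,-0.5,0]]'
```

```text
eef_pos: [0.6246, 0.1994, 0.0114] contact_force: [-0.1, 0.2, 2.4]
eef_pos: [0.6246, 0.1994, 0.0098] contact_force: [-0.2, 0.4, 2.9]
eef_pos: [0.6246, 0.1994, 0.009] contact_force: [0.6, 0.4, 2.9]
t: 10.9
eef_pos: [0.6246, 0.1994, 0.0089]
tcp_rot: [0.701, -0.701, 0.096, -0.096]
contact_force: [-0.9, -0.3, 4.0]
finger_gap: -0.003
```

Run:
```python
from h import *
b=wrist()
for m in robot.masks_of(b,"pack")[:2]:
    ys,xs=np.where(m["pixels"]); print(m["score"],xs.min(),xs.max(),ys.min(),ys.max())
    for v in (ys.min(),ys.max()): print(ray(b,(285,v),.066))
    R0=np.array([.579,.2105]); p=ray(b,(np.mean(xs),ys.max()),.066)[:2]-[.5808,.2126]; print("front x_c",p@[.9636,-.2672])
g=cv2.cvtColor(b["pixels"],cv2.COLOR_RGB2GRAY)[:,285]; print(g[0:270:5])
save(b,"w5.png")
```

```text
0.88 498 559 316 385
[0.63366245 0.19720237 0.066     ]
[0.66523829 0.1883082  0.066     ]
front x_c 0.08817028521888151
0.64 222 352 0 159
[0.52626653 0.2274533  0.066     ]
[0.57395943 0.21401932 0.066     ]
front x_c -0.006969499160285054
[217 217 224 227 221 215 219 221 221 223 229 231 228 226 231 229 228 226
 225 227 229 226 112 111 112 111 111  48  27  33 110  92 138 175 173 172
 168 160  19  77  90  92 127 209 204 204 199  56  23  18  20  81  20  16]
```

```bash
python3 -m jog '[[0,0,10,0],[0,0,40,0],[0,0,70,0],[-40,11,80,0],[-80,22,80,0],[-80,22,80,0],[-80,22,80,0],[-80,22,80,0]]' 0 25; python3 -m jog '[[0,0,0,0],[0,0,0,0]]'
python3 - <<'E'
from h import *
b=wrist(); save(b,"w6.png",None,1.42); print(robot.sense()["eef_pos"])
yaw=np.radians(-15.5);c,sn=np.cos(yaw),np.sin(yaw);o=np.array([.5808,.2126])
P=lambda x,y,z:np.r_[o+[c*x-sn*y,sn*x+c*y],z]
p=cv2.imread("pics/w6.png")
for q in [(-.069,.021,.066),(-.069,-.021,.066),(-.007,.021,.066),(-.007,-.021,.066),(-.115,.042,.012),(-.115,-.042,.012),(-.045,.023,.026),(-.045,-.023,.026)]:
    u=proj(b,P(*q))*1.42; print(q,u.round()); cv2.circle(p,tuple(int(a) for a in u),4,(0,0,255),1)
cv2.imwrite("pics/w6.png",p)
E
```

```text
t: 11.67
eef_pos: [0.5443, 0.2215, 0.0885]
tcp_rot: [-0.701, 0.701, -0.096, 0.096]
contact_force: [0.2, 0.3, 0.7]
finger_gap: 1.002
t: 11.83
eef_pos: [0.5459, 0.2212, 0.089]
tcp_rot: [0.701, -0.7, 0.096, -0.097]
contact_force: [-0.0, -0.9, 0.2]
finger_gap: 0.998
[0.54584274 0.22115182 0.08897095]
(-0.069, 0.021, 0.066) [457. 255.]
(-0.069, -0.021, 0.066) [357. 255.]
(-0.007, 0.021, 0.066) [454. 392.]
(-0.007, -0.021, 0.066) [361. 392.]
(-0.115, 0.042, 0.012) [491. 146.]
(-0.115, -0.042, 0.012) [323. 147.]
(-0.045, 0.023, 0.026) [453. 289.]
(-0.045, -0.023, 0.026) [362. 290.]
```

View pics/w6.png

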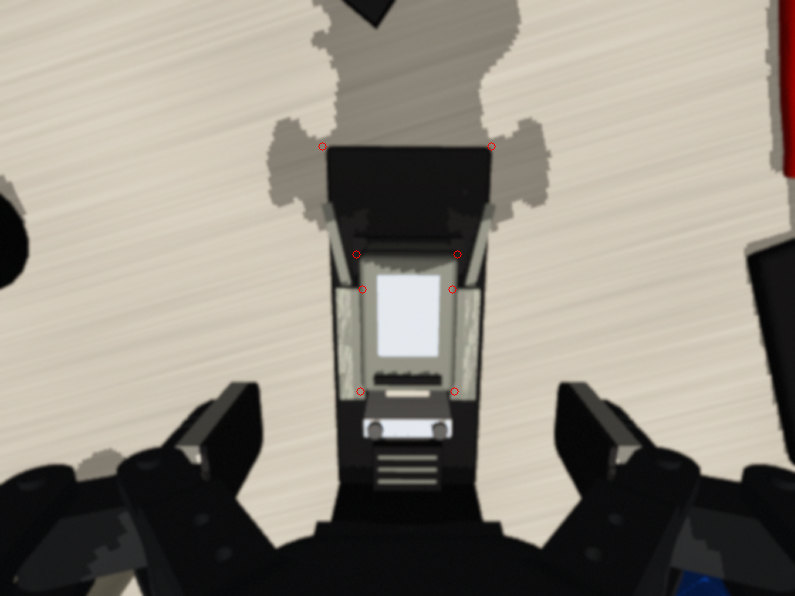

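```bash
python3 -m jog '[[-4,2.7,-15,0],[-4,2.7,-35,0],[-4,2.7,-55,0],[-4,2.7,-72,0],[-4,2.7,-85,0],[-4,2.7,-92,0],[-4,2.7,-97,0],[-4,2.7,-97,0],[-4,2.7,-97,0]]'; python3 -m jog '[[0,0,0,0],[0,0,0,0],[0,0,0,0],[0,0,0,0],[0,0,0,0],[0,0,0,0]]' 1 25
```

```text
t: 12.63
eef_pos: [0.5412, 0.2241, -0.0077]
tcp_rot: [0.701, -0.7, 0.096, -0.096]
contact_force: [0.4, 0.3, 1.0]
finger_gap: 0.995
t: 13.13
eef_pos: [0.5411, 0.2238, -0.0073]
tcp_rot: [-0.7, 0.701, -0.095, 0.096]
contact_force: [-0.6, -1.8, 2.6]
finger_gap: 0.486
```

```bash
python3 -m jog '[[0,0,0,0],[-4.8,1.3,0,0],[-9.6,2.7,0,0],[-14.5,4,0,0],[-19.3,5.3,0,0]]' 1 60; python3 -m jog '[[-9.6,2.7,0,0],[-19.3,5.3,0,0],[-27,7.5,0,0],[-29,8,0,0],[-29,8,0,0]]'
```

```text
t: 13.55
eef_pos: [0.5238, 0.2288, -0.0071]
tcp_rot: [-0.7, 0.701, -0.094, 0.098]
contact_force: [4.3, -2.5, 2.4]
finger_gap: 0.482
t: 13.97
eef_pos: [0.4926, 0.2384, -0.0072]
tcp_rot: [0.701, -0.7, 0.095, -0.096]
contact_force: [1.4, 0.2, 7.0]
finger_gap: 0.486
```

```bash
python3 -m jog '[[0,0,5,0],[0,0,10,0],[0,0,20,0],[0,0,30,0],[0,0,30,0]]'
```

```text
t: 14.38
eef_pos: [0.4933, 0.238, 0.0238]
tcp_rot: [0.701, -0.7, 0.095, -0.096]
contact_force: [-0.0, -0.0, -2.2]
finger_gap: 0.485
```

```bash
python3 -m jog '[[0,0,35,0],[0,-20,70,0],[0,-60,80,-0.5],[0,-100,80,-0.5],[0,-140,80,-0.5],[0,-180,80,-0.5],[0,-220,80,-0.5],[0,-260,80,-0.5],[-2,-300,80,-0.5],[-4,-340,80,-0.5],[-4,-370,80,-0.5],[-4,-385,80,-0.5]]'; python3 -m jog '[[0,0,0,0],[0,0,0,0],[0,0,0,0]]';  python3 - <<'E'
from h import *
b=wrist(); save(b,"w7.png",None,1.42); s=robot.sense(); print(s["eef_pos"],R(s["tcp_rot"])[:,2])
yaw=np.radians(-16);c,sn=np.cos(yaw),np.sin(yaw);o=np.array([.570,-.170])
P=lambda x,y,z:np.r_[o+[c*x-sn*y,sn*x+c*y],z]
p=cv2.imread("pics/w7.png")
for q in [(-.115,.042,.012),(-.115,-.042,.012),(-.045,.023,.026),(-.045,-.023,.026),(.016,.042,.012),(.016,-.042,.012),(.016,.042,0),(.079,.06,.05),(.079,-.06,.05)]:
    u=proj(b,P(*q))*1.42; print(q,u.round()); cv2.circle(p,tuple(int(a) for a in u),4,(0,0,255),1)
cv2.imwrite("pics/w7.png",p); np.save("w7.npy",b["T"])
E
```

```text
t: 15.38
eef_pos: [0.4878, -0.1517, 0.1018]
tcp_rot: [-0.699, 0.701, -0.1, 0.1]
contact_force: [-0.3, -0.0, -3.3]
finger_gap: 0.482
t: 15.63
eef_pos: [0.488, -0.1469, 0.1016]
tcp_rot: [0.701, -0.7, 0.099, -0.099]
contact_force: [-0.5, 0.7, -3.7]
finger_gap: 0.488
[ 0.48804336 -0.14654247  0.10156887] [2.75806216e-01 9.61212933e-01 7.92688475e-04]
(-0.115, 0.042, 0.012) [482. 242.]
(-0.115, -0.042, 0.012) [330. 242.]
(-0.045, 0.023, 0.026) [447. 370.]
(-0.045, -0.023, 0.026) [365. 371.]
(0.016, 0.042, 0.012) [474. 454.]
(0.016, -0.042, 0.012) [339. 454.]
(0.016, 0.042, 0) [472. 443.]
(0.079, 0.06, 0.05) [511. 586.]
(0.079, -0.06, 0.05) [303. 587.]
```

View pics/w7.png

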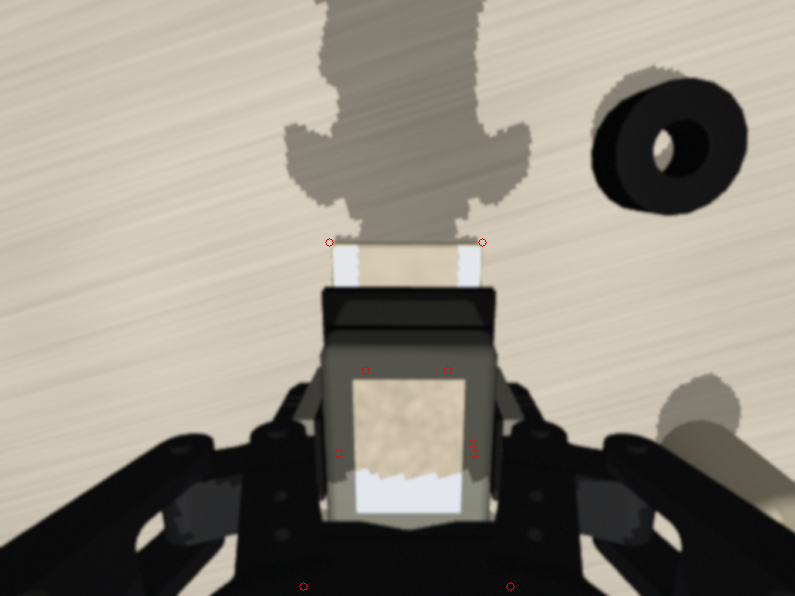

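Run:
```python
from h import *
b=wrist(); T=np.load("w7.npy")
yaw=np.radians(-16);c,sn=np.cos(yaw),np.sin(yaw);o=np.array([.570,-.170])
def D(u,v,z):
    d=ray(b,(u/1.42,v/1.42),z,T)[:2]-o; return np.round([1e3*(d@[c,sn]),1e3*(d@[-sn,c])],1)
print("front L,R",D(333,244,.012),D(482,243.5,.012))
for z in (.117,.121,.125): print(z,"rear foot L,R",D(322,288,z),D(495.5,288,z))
t=robot.sense()["eef_pos"][:2]-o; print("tcp",t@[c,sn],t@[-sn,c])
```

```text
front L,R [-114.1  -40.2] [-114.2   41.8]
0.117 rear foot L,R [-112.8  -28.6] [-112.7   31. ]
0.121 rear foot L,R [-113.7  -27.9] [-113.6   30.3]
0.125 rear foot L,R [-114.6  -27.2] [-114.5   29.5]
tcp -0.08519235107286278 9.602252008735262e-05
```

```bash
python3 -m jog '[[-1,0,-20,0],[-1,0,-45,0],[-1,0,-65,0],[-1,0,-82,0],[-1,0,-93,0],[-1,0,-99,0],[-1,0,-103,0],[-1,0,-105,0],[-1,0,-106,0],[-1,0,-106,0],[-1,0,-106,0]]'; python3 -m jog '[[0,0,-1,0],[0,0,-2,0],[0,0,-2,0],[0,0,-2,0]]'
```

```text
t: 16.65
eef_pos: [0.488, -0.148, -0.0033]
tcp_rot: [-0.7, 0.7, -0.098, 0.1]
contact_force: [-0.3, 0.3, -4.1]
finger_gap: 0.487
t: 16.98
eef_pos: [0.4871, -0.1476, -0.0063]
tcp_rot: [0.7, -0.7, 0.099, -0.099]
contact_force: [0.2, -0.4, -3.4]
finger_gap: 0.483
```

```bash
for i in 1 2; do python3 -m jog '[[0,0,-0.7,0],[0,0,-0.7,0],[0,0,-0.7,0]]' | grep -E "eef|force"; done
```

```text
eef_pos: [0.4871, -0.1476, -0.0071]
contact_force: [0.9, -0.1, -2.8]
eef_pos: [0.4872, -0.1476, -0.0072]
contact_force: [-1.5, 0.9, 1.0]
```

```bash
python3 -m jog '[[0,0,0.5,0],[2.9,-0.8,0.5,0],[5.8,-1.7,0.5,0],[8.7,-2.5,0.5,0],[11.5,-3.3,0.5,0],[11.5,-3.3,0.5,0]]' | grep -E "eef|force";python3 -m jog '[[2.9,-0.8,0,0],[5.8,-1.7,0,0],[8.7,-2.5,0,0],[11.5,-3.3,0,0],[11.5,-3.3,0,0]]' | grep -E "eef|force"
```

```text
eef_pos: [0.4999, -0.1513, -0.0072]
contact_force: [1.1, -0.9, -2.0]
eef_pos: [0.5114, -0.1546, -0.0072]
contact_force: [0.3, -0.9, -2.3]
```

```bash
for i in 1 2 3 4 5 6; do o=$(python3 -m jog '[[1,-0.3,0,0],[1.9,-0.55,0,0],[1.9,-0.55,0,0]]' | grep -E "eef|force"); echo $o; done
```

```text
eef_pos: [0.512, -0.1547, -0.0071] contact_force: [-2.8, 1.3, 0.3]
eef_pos: [0.5143, -0.1554, -0.0072] contact_force: [-2.0, 0.5, 2.1]
eef_pos: [0.5162, -0.156, -0.0072] contact_force: [-2.6, 1.1, 0.7]
eef_pos: [0.5181, -0.1565, -0.0072] contact_force: [-2.4, 0.2, 1.0]
eef_pos: [0.5188, -0.1567, -0.0071] contact_force: [-5.5, 1.7, 3.6]
eef_pos: [0.5204, -0.1572, -0.0071] contact_force: [-6.2, 1.6, 4.3]
```

```bash
for i in 1 2 3 4 5 6 7; do o=$(python3 -m jog '[[1,-0.3,0,0],[1.9,-0.55,0,0],[1.9,-0.55,0,0]]' | grep -E "eef|force"); echo $o; done
```

```text
eef_pos: [0.522, -0.1576, -0.0071] contact_force: [-6.1, 1.5, 5.3]
eef_pos: [0.5236, -0.1581, -0.0071] contact_force: [-7.0, 2.5, 4.6]
eef_pos: [0.5253, -0.1585, -0.007] contact_force: [-7.1, 2.6, 5.9]
eef_pos: [0.5269, -0.159, -0.007] contact_force: [-9.1, 2.7, 7.4]
eef_pos: [0.5316, -0.1604, -0.0072] contact_force: [-3.0, 0.8, 1.2]
eef_pos: [0.5333, -0.161, -0.0072] contact_force: [-2.4, 1.6, 0.6]
eef_pos: [0.5352, -0.1615, -0.0072] contact_force: [-3.2, 1.1, 1.9]
```

```bash
for i in 1 2 3 4 5 6; do o=$(python3 -m jog '[[1,-0.3,0,0],[1.9,-0.55,0,0],[1.9,-0.55,0,0]]' | grep -E "eef|force"); echo $o; done
```

```text
eef_pos: [0.5368, -0.1619, -0.0071] contact_force: [-3.8, 1.9, 1.7]
eef_pos: [0.5367, -0.1619, -0.0071] contact_force: [-8.4, 2.3, 6.8]
eef_pos: [0.5367, -0.1619, -0.007] contact_force: [-13.1, 3.1, 9.2]
eef_pos: [0.5379, -0.1623, -0.0069] contact_force: [-14.0, 4.0, 11.3]
eef_pos: [0.5397, -0.1628, -0.0069] contact_force: [-14.7, 3.1, 11.6]
eef_pos: [0.5414, -0.1633, -0.0069] contact_force: [-13.8, 3.8, 12.3]
```

```bash
o=$(python3 -m jog '[[0,0,0.6,0],[0,0,0.6,0],[0,0,0.6,0]]'); echo $o; for i in 1 2 ; do o=$(python3 -m jog '[[1,-0.3,0,0],[1.9,-0.55,0,0],[1.9,-0.55,0,0]]' | grep -E "eef|force"); echo $o; done
```

```text
t: 23.4 eef_pos: [0.5418, -0.1634, -0.0069] tcp_rot: [0.7, -0.7, 0.102, -0.096] contact_force: [-12.4, 3.5, 8.9] finger_gap: 0.481
eef_pos: [0.5434, -0.1638, -0.0069] contact_force: [-12.8, 2.7, 9.1]
eef_pos: [0.5452, -0.1644, -0.0069] contact_force: [-14.2, 2.9, 9.0]
```

```bash
for i in 1 2 3; do o=$(python3 -m jog '[[1,-0.3,0.1,0],[1.9,-0.55,0.2,0],[1.9,-0.55,0.2,0]]' | grep -E "eef|force"); echo $o; done; for i in 1 2 ; do o=$(python3 -m jog '[[1,-0.3,0,0],[1,-0.3,0,0]]' | grep -E "eef|force"); echo $o; done
```

```text
eef_pos: [0.547, -0.1649, -0.0069] contact_force: [-13.8, 3.3, 9.6]
eef_pos: [0.5489, -0.1654, -0.0069] contact_force: [-12.9, 3.2, 9.2]
eef_pos: [0.5507, -0.166, -0.0069] contact_force: [-13.1, 3.5, 8.0]
eef_pos: [0.5516, -0.1662, -0.0068] contact_force: [-12.3, 3.5, 7.8]
eef_pos: [0.5525, -0.1665, -0.0069] contact_force: [-13.4, 3.1, 8.3]
```

```bash
for i in 1 2 3 4; do o=$(python3 -m jog '[[1,-0.3,0,0],[1,-0.3,0,0],[1,-0.3,0,0]]' | grep -E "eef|force"); echo $o; done
```

```text
eef_pos: [0.5535, -0.1668, -0.0068] contact_force: [-13.3, 3.2, 8.4]
eef_pos: [0.5544, -0.1671, -0.0068] contact_force: [-13.4, 3.9, 9.0]
eef_pos: [0.5553, -0.1673, -0.0068] contact_force: [-13.3, 3.0, 8.1]
eef_pos: [0.5565, -0.1677, -0.0069] contact_force: [-13.1, 3.0, 8.3]
```

```bash
for i in 1 2; do o=$(python3 -m jog '[[1,-0.3,0,0],[1,-0.3,0,0],[1,-0.3,0,0]]' | grep -E "eef|force"); echo $o; done
```

```text
eef_pos: [0.5575, -0.1679, -0.0069] contact_force: [-12.5, 2.8, 7.6]
eef_pos: [0.558, -0.1681, -0.0068] contact_force: [-14.9, 4.2, 9.4]
```

```bash
o=$(python3 -m jog '[[0.7,-0.2,0,0],[0.7,-0.2,0,0],[0.7,-0.2,0,0]]' | grep -E "eef|force"); echo $o
```

```text
eef_pos: [0.5579, -0.1681, -0.0068] contact_force: [-16.2, 3.9, 10.2]
```

```bash
for i in 1 2; do o=$(python3 -m jog '[[0.8,-0.2,0,0],[0.8,-0.2,0,0],[0.8,-0.2,0,0]]' | grep -E "eef|force"); echo $o; done
```

```text
eef_pos: [0.5578, -0.168, -0.0068] contact_force: [-18.8, 4.3, 12.3]
eef_pos: [0.5578, -0.168, -0.0068] contact_force: [-20.4, 4.9, 13.6]
```

```bash
python3 -m jog '[[-1.5,0.4,0,0],[-3,0.8,0,0],[-4.5,1.3,0,0],[-6,1.7,0,0],[-6,1.7,0,0]]' | grep -E "eef|force"; python3 -m jog '[[-1,0.3,0,0],[-1.5,0.4,0,0],[-1.5,0.4,0,0]]' | grep -E "eef|force"
```

```text
eef_pos: [0.5579, -0.1681, -0.0071]
contact_force: [-6.0, 1.7, 1.3]
eef_pos: [0.5576, -0.168, -0.0071]
contact_force: [-5.3, 1.6, -1.9]
```

```bash
for i in 1 2 3; do o=$(python3 -m jog '[[-0.9,0.3,0,0],[-0.9,0.3,0,0],[-0.9,0.3,0,0]]' | grep -E "eef|force"); echo $o; done
```

```text
eef_pos: [0.5564, -0.1676, -0.007] contact_force: [-5.6, 0.7, -1.8]
eef_pos: [0.5561, -0.1675, -0.007] contact_force: [-3.2, -0.1, -6.0]
eef_pos: [0.556, -0.1675, -0.0069] contact_force: [0.4, -1.4, -10.9]
```

```bash
python3 -m jog '[[0,0,-0.8,0],[0,0,-0.8,0]]' | grep -E "eef|force"; python3 -m jog '[[0,0,0,0],[0,0,0,0],[0,0,0,0],[0,0,0,0],[0,0,0,0]]' 0; python3 -m jog '[[0,0,20,0],[0,0,50,0],[0,0,85,0],[-30,9,110,0],[-30,9,110,0],[-30,9,110,0]]'
python3 - <<'E'
from h import *
b=wrist(); save(b,"w8.png",None,1.42); s=robot.sense(); print(s["eef_pos"],s["t"])
yaw=np.radians(-16);c,sn=np.cos(yaw),np.sin(yaw);o=np.array([.570,-.170])+np.array([.0003+.001,.0008])
P=lambda x,y,z:np.r_[o+[c*x-sn*y,sn*x+c*y],z]
p=cv2.imread("pics/w8.png"); X=-.0108
for q in [(-.115,.042,.012),(-.115,-.042,.012)]+[(X+a*.031,d*.021,.066) for a in (-1,1) for d in (-1,1)]:
    u=proj(b,P(*q))*1.42; cv2.circle(p,tuple(int(a) for a in u),4,(0,0,255),1); print(q,u.round())
cv2.imwrite("pics/w8.png",p)
E
```

```text
eef_pos: [0.556, -0.1675, -0.007]
contact_force: [-0.4, -1.0, -10.2]
t: 29.23
eef_pos: [0.5574, -0.1679, -0.0051]
tcp_rot: [-0.7, 0.7, -0.098, 0.1]
contact_force: [-0.3, -0.7, 1.1]
finger_gap: 1.0
t: 29.73
eef_pos: [0.5274, -0.159, 0.1066]
tcp_rot: [-0.7, 0.701, -0.097, 0.101]
contact_force: [0.4, -0.4, -0.4]
finger_gap: 0.996
[ 0.52676287 -0.15874714  0.10455016] 29.7833
(-0.115, 0.042, 0.012) [488. 165.]
(-0.115, -0.042, 0.012) [332. 165.]
(-0.041800000000000004, -0.021, 0.066) [366. 325.]
(-0.041800000000000004, 0.021, 0.066) [455. 325.]
(0.0202, -0.021, 0.066) [369. 443.]
(0.0202, 0.021, 0.066) [452. 442.]
```

View pics/w8.png

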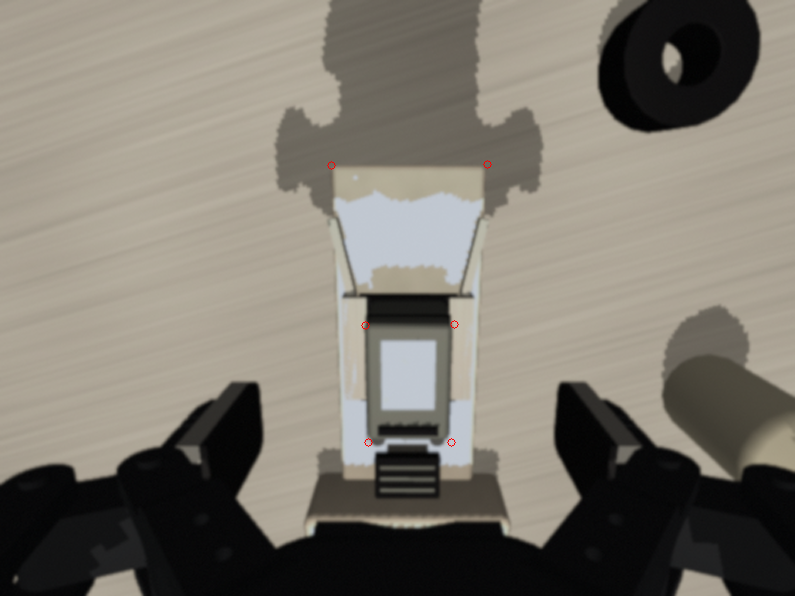

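```bash
python3 -c "
from station import robot
print(robot.hand_in())"
```

```text
the job is handed in; nothing more can be done
None
```

The pack is out of the charger and latched home in the particle counter's rail. I handed the job in at about 30 s of the 62 s allowed; the station gave no verdict.

- **Release:** I pressed the charger's catch pad with closed fingers at about 4–5 N. The wrist picture then showed the pack's front about 20 mm farther back, so it had sprung loose.
- **Carry:** I gripped the pack, drew it out level and carried it over to the counter's apron.
- **Insertion:** The catch ramp showed, then the ejector. The click itself was only a small jump. The stop was met at about 21 N, with no further movement. I eased back and the pack settled about 2 mm, with its reading then staying fixed, as it would on the catch.
- **Last check:** After I opened and lifted clear, the wrist picture showed the pack straight in the rail with its origin at about x = -11 mm. The ejector had not pushed it back. The label roll was in view and looked undisturbed; the wash bottle showed only partly and I did not recheck the screwdriver. Nothing touched the robot.

- **Disagreement – fingertips:** They met the pad with the reported tool point about 36 mm lower than expected, so I corrected every height by that contact.
- **Disagreement – wrist camera:** It looked 3–4 mm off sideways, so I worked from relative views.
- **Not measured:** I never read the counter's catch directly. I infer it is up because the pack held against the ejector.

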